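# Set out the sight instruments on their outlines

### The arm

A 6-joint arm with a two-finger parallel gripper is mounted at the origin on the work surface. World frame = base frame: x ahead of the robot, y to its left, z up, the work surface at z = 0. Lengths are in m, angles in rad, forces in N, time in s.
With the tool pointing down it reaches from about 0.375 to 0.9 m from the base axis. Payload 3.1 kg.
Tool frame: the origin (TCP) lies at the very end of the fingers, on their centre line; the grasp point (between the pads) lies 19 mm behind it; z points along the fingers, y is the line along which they close (so a half turn about z gives the same grasp; the last joint's range is limited). The gripper opens to 87 mm and grips with 3 to 60 N. Pads are 19 mm wide; open, the fingers measure 117 mm over their backs; the gripper's body (75 mm by 190 mm) begins 51 mm behind the grasp point.
Start: joints at [0.971, 0.527, 1.433, -0, 1.181, -0.178], TCP at [0.256, 0.57, 0.223] pointing down, gripper open.
Joint ranges: [-3.08, 3.08], [-0.75, 2.2], [0.22, 2.44], [-1.43, 4.57], [0, 2.65], [-2.85, 2.85]. Speed limits (rad/s): [2.79, 2.79, 3.14, 3.14, 3.14, 3.14].

### API

Orientations are given as a unit quaternion [x, y, z, w].
In Python, from rig import robot gives the robot as it stands. The module is installed in compiled form; this text tells all that it offers.
- The arm moves only by the tool play_rows, never from a script. Its argument "steps" is one flat list of numbers, 5 for each row, row after row: the opening, from -1 (shut) to 1 (fully open), then the shift along the tool's x, y, z as a fraction of full scale, then the turn about the tool's z as a fraction of full scale. In form: [claw, tx, ty, tz, twist, claw, tx, ty, tz, twist, ...]. A call has exactly 10 rows; each row shifts and turns the commanded pose from where the row before left it, along the tool's axes as they then stand; what a row does not reach is not made up. Full scale, the value 1, is 0.03 m for a shift and 0.1 rad for a turn. A row lasts 1/10 s, in which the tool goes at most 50 mm and 8.59 degrees, less where a joint would pass 70% of its speed; a pose out of reach is approached as far as the arm can. A call with a number of a shift or a turn outside -1 to 1 is refused whole. A call with a gripper value outside its range is refused whole. The fingers move at their own pace and stop on an object; "grip_force" is the grip in N (left out, the last holds). Time passes only in rows, so rows that do not move let the fingers close, or fill a call up. It gives the time, the measured TCP pose, the force, the opening and the grip force at its end, in the units of the state.
- robot.get_obs(): the state, without advancing time (a new reading comes with each control period).
- robot.camera(name): name is "side" or "top" or "wrist"; returns a dict with "image" (480x640x3 uint8, red, green, blue), "mtx" (3x3 intrinsics, pixels), "D" ([k1, k2, p1, p2, k3] as OpenCV has them; the pictures are not rectified), "rvec" (rotation vector, rad) and "tvec" (3), from world to camera coordinates, as OpenCV has them. Camera axes: x right, y down, z forward; pixel columns grow to the right and rows downward; lengths in m; the calibration is good to about 2 mm. A picture is of the moment at which its call begins. There is no depth.
- robot.hand_in(): hands the job in; it is judged then, once.
The state is a dict: "time": time; "q": joint angles; "joint_velocities": joint speeds; "joint_torque": joint torques, N m; "position": TCP position; "tool_rot": TCP orientation; "ft_force": force on the tool from outside, world axes, zero at the start; "moment": the same for the moment, N m; "grip_width": finger opening in m; "grip_force": force on a finger pad.
Only numpy, scipy, OpenCV 4.12 (cv2) and the standard library are available. Lean on these libraries where they do the work, as an engineer would, in place of code of your own. Each camera call takes 0.05 s, during which the arm holds its last target. There are 200 camera calls.

### The job

Before the noon sight, put the stopwatch, the chart weight, the amber filter and the telescope each onto the ash plaque whose dark inlaid outline matches it, lying flat and centred on the outline and turned to match it, the stopwatch face up with its crown over the crown mark. Set each one down gently rather than dropping it, and let go of everything.

Things in the scene. Friction and masses are not known exactly. Their poses are not given: they have to be found in the camera images.
- watch: Steel stopwatch lying face up (white dial): round case 54 mm in diameter and 16 mm thick, with a crown that sticks out along its own +y to 39 mm from the centre (crown 12 mm in diameter). Origin at the centre of the case's underside, z up. Weighs about 0.12 kg. Can be gripped across the case along its own x (54 mm wide). Yaw at the start is within 0.5 rad of zero.
- watch_crown (a point): Outer end of the stopwatch's crown, 39 mm from the watch's origin along its own +y and 8 mm above its underside; it shows which way the crown points.
- weight: Round chart weight: brass drum 46 mm in diameter, its top 24 mm above the cork underside, with a small brass knob (20 mm wide) rising on top to 43 mm. Origin at the centre of its underside, z up. Weighs about 0.3 kg. Its yaw does not matter.
- filter: Telescope filter: flat black rectangular frame 44 (own x) x 64 (own y) x 12 mm thick with a round amber glass in the middle. Origin at the centre of its underside, z up. Weighs about 0.06 kg. Either way round is right. Yaw at the start is within 0.5 rad of zero.
- scope: Brass sextant telescope lying along its own y, 100 mm long: tube 28 mm in diameter (collar and black eyepiece up to 32 mm), axis 20 mm above the underside, on a flat steel foot 26 (x) x 50 (y) x 12 mm so it cannot roll. Origin at the centre of the foot's underside, z up. Weighs about 0.18 kg. Either way round is right. Yaw at the start is within 0.5 rad of zero.
- watch_pad: Stopwatch place. Fixed ash plaque lying flat on the table, 84 (own x) x 124 (own y) x 6 mm thick, with a flat dark rubber inlay level with its top; origin at the centre of its underside, z up, yaw within 0.3 rad of zero. All four plaques are alike but for the inlay, here: a disc 58 mm in diameter about the centre with a crown-shaped tab reaching 41 mm from the centre along the plaque's own +y.
- weight_pad: Chart weight place. Fixed ash plaque lying flat on the table, 84 (own x) x 124 (own y) x 6 mm thick, with a flat dark rubber inlay level with its top; origin at the centre of its underside, z up, yaw within 0.3 rad of zero. All four plaques are alike but for the inlay, here: a plain disc 50 mm in diameter at the centre.
- filter_pad: Filter place. Fixed ash plaque lying flat on the table, 84 (own x) x 124 (own y) x 6 mm thick, with a flat dark rubber inlay level with its top; origin at the centre of its underside, z up, yaw within 0.3 rad of zero. All four plaques are alike but for the inlay, here: a rectangle 48 (x) x 68 (y) mm at the centre.
- scope_pad: Telescope place. Fixed ash plaque lying flat on the table, 84 (own x) x 124 (own y) x 6 mm thick, with a flat dark rubber inlay level with its top; origin at the centre of its underside, z up, yaw within 0.3 rad of zero. All four plaques are alike but for the inlay, here: a long bar 34 (x) x 104 (y) mm at the centre.
Mind the look-alikes: they are no part of the job. Leave any blue look-alike of the filter alone.

How it is judged:
At the end, for the whole second after the job is handed in: Each of the four lies flat (0.15 rad) on its own plaque, centre within 12 mm of the plaque's; stopwatch, filter and telescope turned to the outline within 0.3 rad (filter, telescope either way round), crown end 20 mm or more towards the crown mark; all released and at rest (horizontal distance between watch and watch_pad below 0.012 m and z of watch in the frame of watch_pad between 0.003 and 0.01 m and angle between each of watch, weight, filter, scope's own z axis and vertical below 0.15 rad and linear speed of each of watch, weight, filter, scope below 0.02 m/s and angular speed of each of watch, weight, filter, scope below 0.2 rad/s and contact force between each of watch, weight, filter, scope and the fingers below 0.05 N and angle between the y axis of watch and the y axis of watch_pad, either way round below 0.3 rad and y of watch_crown in the frame of watch_pad above 0.02 m and horizontal distance between weight and weight_pad below 0.012 m and z of weight in the frame of weight_pad between 0.003 and 0.01 m and horizontal distance between filter and filter_pad below 0.012 m and z of filter in the frame of filter_pad between 0.003 and 0.01 m and angle between the y axis of filter and the y axis of filter_pad, either way round below 0.3 rad and horizontal distance between scope and scope_pad below 0.012 m and z of scope in the frame of scope_pad between 0.003 and 0.01 m and angle between the y axis of scope and the y axis of scope_pad, either way round below 0.3 rad); the robot touches nothing.
It fails at once if the stopwatch is dropped (let fall more than about 2 cm) (contact force between watch and the fingers below 0.01 N and linear speed of watch above 0.6 m/s).
It fails at once if the chart weight is dropped (let fall more than about 2 cm) (contact force between weight and the fingers below 0.01 N and linear speed of weight above 0.6 m/s).
It fails at once if the filter is dropped (let fall more than about 2 cm) (contact force between filter and the fingers below 0.01 N and linear speed of filter above 0.6 m/s).
It fails at once if the telescope is dropped (let fall more than about 2 cm) (contact force between scope and the fingers below 0.01 N and linear speed of scope above 0.6 m/s).
It also fails if it takes over 102 s, if anything falls off the work surface, if the arm or the gripper's body presses on something with over 40 N, if the wrist force passes 120 N, or if a joint passes its speed limit or range.

## Working session

There is one attempt and no reset: what is moved stays moved. The work goes in short steps, Python scripts to look and compute and a tool call to move; the robot and the scene stay as the last step left them, time stands still between calls to the robot, and variables do not carry over. Pictures are saved under pics/ and viewed, at most 14 in all, crops included, and the job is handed in when it is done.

Besides the shell and the picture viewer there is one more tool, called after "Request:" by a JSON object that holds its "name" and its "arguments". play_rows: Moves the arm, as the interface text tells. Shift numbers are shares of 0.03 m and turn numbers shares of 0.1 rad, none past 1 either way. Its arguments: {"type":"object","properties":{"steps":{"type":"array"},"grip_force":{"type":"number"}},"required":["steps"]}

```bash
mkdir -p pics; python3 - <<'E'
from rig import robot
import cv2
o=robot.get_obs();print(o)
for n in("top","side"):
    c=robot.camera(n);cv2.imwrite(f"pics/{n}0.png",c["image"][:,:,::-1]);print(n,c["mtx"],c["D"],c["rvec"],c["tvec"])
E
```

```text
{'time': 0.0, 'q': array([ 9.70510086e-01,  5.28450670e-01,  1.43390618e+00, -1.26013836e-05,
        1.18139220e+00, -1.78502391e-01]), 'joint_velocities': array([ 0.00120398,  0.0007935 ,  0.00120192,  0.00019516, -0.00094199,
        0.00030347]), 'joint_torque': array([ 9.05679644e-05, -4.40043283e+01, -1.76596534e+01,  6.32844167e-02,
        5.84064180e-02, -1.71721636e-04]), 'position': array([0.25542403, 0.5696191 , 0.22157992]), 'tool_rot': array([ 2.09329680e-01,  9.77844529e-01, -9.99695766e-04, -4.03924350e-04]), 'ft_force': array([ 0.56397221,  0.24807497, -0.94719163]), 'moment': array([-0.02905821, -0.00353681,  0.02985907]), 'grip_force': 0.0, 'grip_width': 0.08682277450113664}
top [[578.91302756   0.         312.16645316]
 [  0.         578.91302756 237.54755956]
 [  0.           0.           1.        ]] [-0.0926228  0.         0.         0.         0.       ] [ 2.15301843 -2.18728426  0.0651898 ] [0.04260669 0.48601341 1.10637085]
side [[437.55379186   0.         319.15280798]
 [  0.         437.55379186 241.11979479]
 [  0.           0.           1.        ]] [-0.06733063  0.          0.          0.          0.        ] [ 0.98266762 -2.46593036  1.0526744 ] [0.36434914 0.25836474 0.58359579]
```

View pics/top0.png

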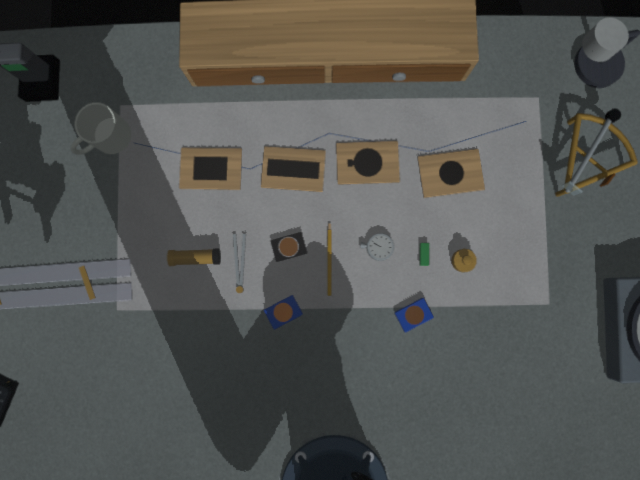

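View pics/side0.png

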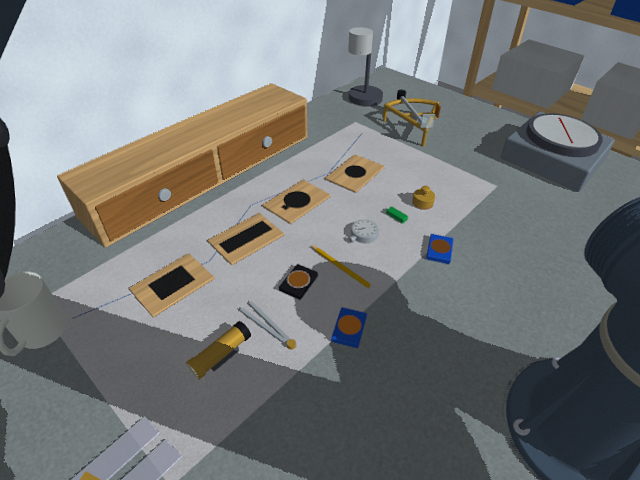

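The top view shows the plaques left to right as filter (210,168), scope (293,168), watch (367,162, tab to the left, which is +y) and weight (451,173). The objects are the scope (193,257), black filter (289,246), watch (379,246, crown to the left) and weight (464,260). The blue ones at (283,312) and (414,314) are decoys. The side view agrees.

```bash
cat > h.py <<'E'
import cv2,numpy as np
from rig import robot
def ray(c,px):
    u=cv2.undistortPoints(np.array(px,float).reshape(-1,1,2),c["mtx"],c["D"]).reshape(-1,2)
    R=cv2.Rodrigues(np.array(c["rvec"],float))[0]
    d=np.c_[u,np.ones(len(u))]@R
    return -R.T@np.array(c["tvec"],float).ravel(),d
def plane(c,px,z):
    o,d=ray(c,px); return o+d*((z-o[2])/d[:,2])[:,None]
def rect(pts):
    """centre, (long,short) mm, yaw of long side from world +y (positive = ccw)"""
    r=cv2.minAreaRect((pts[:,:2]*1000).astype(np.float32)); b=cv2.boxPoints(r)
    e=[b[1]-b[0],b[2]-b[1]]; e.sort(key=np.linalg.norm); l=e[1]*(1 if e[1][1]>0 else -1)
    return np.round(r[0],1),np.round([np.linalg.norm(e[1]),np.linalg.norm(e[0])],1),round(float(np.arctan2(-l[0],l[1])),3)
def blobs(mask,box,minarea=60):
    m=np.zeros_like(mask);x0,y0,x1,y1=box;m[y0:y1,x0:x1]=mask[y0:y1,x0:x1]
    k=cv2.findContours(m,cv2.RETR_EXTERNAL,cv2.CHAIN_APPROX_NONE)[0]
    return sorted([x.reshape(-1,2) for x in k if cv2.contourArea(x)>minarea],key=len,reverse=True)
E
python3 - <<'E'
from h import *
c=robot.camera("top");im=c["image"];hsv=cv2.cvtColor(im,cv2.COLOR_RGB2HSV);g=hsv[...,2]
wood=((hsv[...,1]>60)&(hsv[...,0]<30)&(g>90)).astype(np.uint8)*255
print("cam",ray(c,[[320,240]])[0])
for n,b in dict(filter=(172,140,250,200),scope=(255,140,331,200),watch=(331,132,404,192),weight=(412,140,492,204)).items():
    k=blobs(wood,b)[0];print(n,"pad",rect(plane(c,k,.006)))
    ins=cv2.drawContours(np.zeros_like(g),[k.reshape(-1,1,2)],-1,255,-1)
    dk=((g<70)&(ins>0)).astype(np.uint8)*255
    print("  inlay",rect(plane(c,blobs(dk,b)[0],.006)))
dark=((g<60)).astype(np.uint8)*255
sat=((hsv[...,1]>100)).astype(np.uint8)*255
k=blobs(((g<55)).astype(np.uint8)*255,(266,226,312,264));print("filter",[ (rect(plane(c,x,.012)),x.mean(0)) for x in k[:2]])
k=blobs(sat,(160,240,230,275));print("scope brass",[(rect(plane(c,x,.02))) for x in k[:2]])
k=blobs(sat,(445,235,485,280));print("weight",[(rect(plane(c,x,.024))) for x in k[:2]])
w=im[215:285,150:250];f=im[222:272,262:312];wa=im[222:272,350:400];we=im[228:278,440:490]
a=cv2.resize(np.hstack([f,wa,we]),None,fx=5,fy=5,interpolation=cv2.INTER_NEAREST)
s=cv2.resize(w,None,fx=4,fy=4,interpolation=cv2.INTER_NEAREST)
out=np.zeros((250+280,750,3),np.uint8);out[:250]=a;out[250:,:400]=s
cv2.imwrite("pics/crops.png",out[:,:,::-1])
E
```

```text
cam [0.3955824  0.01233817 1.14255991]
filter pad (array([630.3, 237.7]), array([123.2,  83.4], dtype=float32), -0.025)
  inlay (array([631.2, 238.2]), array([65.8, 44.9], dtype=float32), -0.022)
scope pad (array([626.4,  71.8]), array([122.8,  83.6], dtype=float32), -0.091)
  inlay (array([626.7,  72.2]), array([102.2,  32.8], dtype=float32), -0.09)
watch pad (array([636.7, -77. ]), array([123.2,  83.7], dtype=float32), 0.018)
  inlay (array([635.1, -74.9]), array([61.7, 55.7], dtype=float32), 0.675)
weight pad (array([ 613. , -242.7]), array([123.1,  83.5], dtype=float32), 0.114)
  inlay (array([ 613.6, -243.7]), array([46.4, 46.1], dtype=float32), -0.815)
filter [((array([466.6,  96.8]), array([44.3, 33.1], dtype=float32), -1.308), array([279.19736842, 250.56578947])), ((array([475.2,  64.2]), array([44.1, 25.8], dtype=float32), -1.305), array([298.47887324, 243.45070423]))]
scope brass [(array([451.5, 274.9]), array([87.5, 25.5], dtype=float32), -0.014)]
weight [(array([ 437.5, -258.1]), array([45.2, 42.1], dtype=float32), 0.301)]
```

View pics/crops.png

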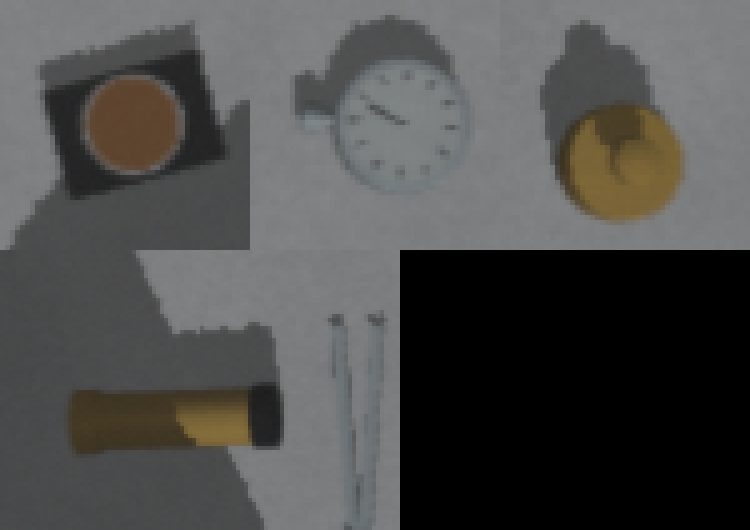

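The crop gives me four things:
- The filter corners are at px (271,240), (300.6,232), (307,253.6) and (276.4,261.6).
- The watch dial centre is at about (380.8,247.2), with its crown end at (360,246.4).
- The weight's drum centre is at (464.2,260.4).
- The scope runs from (167,257.7) to (220.7,256.3).

The dividers lie beside the scope.

```bash
python3 - <<'E'
from h import *
c=robot.camera("top")
f=plane(c,[[271,240],[300.6,232],[307,253.6],[276.4,261.6]],.012);print("filter",rect(f),f.mean(0))
w=plane(c,[[380.8,247.2]],.016);cr=plane(c,[[360,246.4]],.010);d=(cr-w)[0];print("watch",w,cr,"yaw",np.arctan2(-d[0],d[1]))
print("weight",plane(c,[[464.2,260.4]],.024))
s=plane(c,[[167,257.7],[220.7,256.3]],.022);d=s[0]-s[1];print("scope",s,s.mean(0),"yaw",np.arctan2(-d[0],d[1]))
print("dividers, pencil, eraser",plane(c,[[233,232],[240,292],[245,232],[329,222],[330,296],[424,254]],.005)[:,:2])
print("blue",plane(c,[[300,300],[265,312],[398,310]],.01)[:,:2])
E
```

```text
filter (array([470.1,  81. ]), array([61.9, 44.2], dtype=float32), 0.24) [0.46988869 0.08126337 0.012     ]
watch [[ 0.46586737 -0.0984056   0.016     ]] [[ 0.46848768 -0.05830419  0.01      ]] yaw -0.06524909645516325
weight [[ 0.43705536 -0.25865089  0.024     ]]
scope [[0.45159832 0.31990862 0.022     ]
 [0.45278025 0.21368195 0.022     ]] [0.45218929 0.26679529 0.022     ] yaw 0.011125999935863383
dividers, pencil, eraser [[ 0.50149383  0.19203901]
 [ 0.3827865   0.17877065]
 [ 0.50108517  0.16812063]
 [ 0.51809837  0.00151848]
 [ 0.37253631  0.00204714]
 [ 0.45173363 -0.18419079]]
blue [[ 0.36571729  0.06067104]
 [ 0.34329533  0.1293125 ]
 [ 0.34335791 -0.12965086]]
```

Request:
{"name": "play_rows", "arguments": {"steps": [1,-1,-0.65,0.3,0,1,-1,-0.65,0.3,0,1,-1,-0.65,0.3,0,1,-1,-0.65,0.3,0,1,-1,-0.65,0.3,0,1,-1,-0.65,0.3,0,1,-1,-0.65,0.3,0,1,-1,-0.65,0.3,0,1,-1,-0.65,0.3,0,1,-1,-0.65,0.3,0]}}

```text
time: 1.2
position: [0.4504, 0.2682, 0.1322]
tool_rot: [0.209, 0.978, 0.0, 0.0]
ft_force: [0.9, -0.6, -0.0]
grip_width: 0.0872
grip_force: 0.0
```

Request:
{"name": "play_rows", "arguments": {"steps": [1,0,0,0,1,1,0,0,0,1,1,0,0,0,1,1,0,0,0,1,1,0,0,0,1,1,0,0,0,1,1,0,0,0,1,1,0,0,0,1,1,0,0,0,1,1,0,0,0,1]}}

```text
time: 2.2
position: [0.4497, 0.2695, 0.1325]
tool_rot: [0.654, 0.756, -0.0, -0.0]
ft_force: [0.5, -0.1, -0.2]
grip_width: 0.0875
grip_force: 0.0
```

```bash
cat >> h.py <<'E'
from scipy.spatial.transform import Rotation as Ro
def go(x,y,z,yaw):
    "needed: twist (rad, do first or last), and shift in tool axes as they stand and after the twist"
    o=robot.get_obs();p=np.array(o["position"]);R=Ro.from_quat(o["tool_rot"]).as_matrix()
    a=np.arctan2(R[1,1],R[0,1]); t=(a-yaw+np.pi/2)%np.pi-np.pi/2
    d=np.array([x,y,z])-p
    print("t %.2f p"%o["time"],p.round(4),"yaw %.3f tilt %.4f"%(a,np.arccos(-R[2,2])),"q1,q6",np.round([o["q"][0],o["q"][5]],2),"grip %.4f F %.1f"%(o["grip_width"],o["grip_force"]),"ft",np.round(o["ft_force"],1))
    print("  twist %.2f units; shift now %s, after twist %s units"%(t/.1,(R.T@d/.03).round(2),((R@Ro.from_euler("z",t).as_matrix()).T@d/.03).round(2)))
E
python3 - <<'E'
from h import *
go(.452,.267,.05,.011)
c=robot.camera("wrist");cv2.imwrite("pics/w1.png",c["image"][:,:,::-1])
E
```

```text
t 2.20 p [0.4497 0.2695 0.1325] yaw 0.145 tilt 0.0002 q1,q6 [0.33 0.18] grip 0.0875 F 0.0 ft [ 0.5 -0.1 -0.2]
  twist 1.34 units; shift now [-0.09  0.07  2.75], after twist [-0.08  0.08  2.75] units
```

View pics/w1.png

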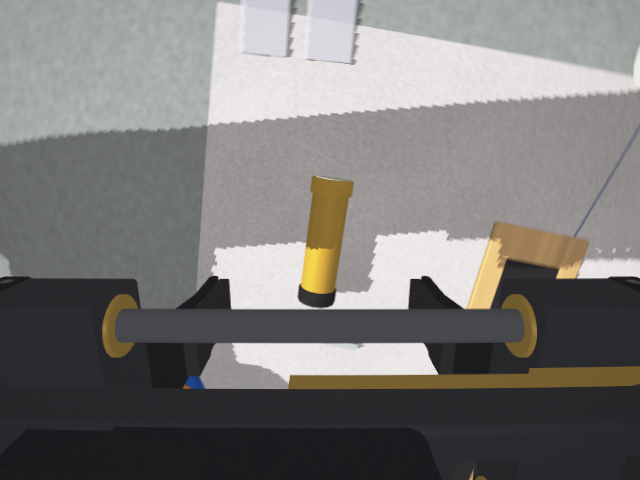

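The wrist view shows the scope from (333,180) to (317,300), between the fingers' lines. I'll check its position with wrist-camera rays.

```bash
python3 - <<'E'
from h import *
c=robot.camera("wrist");p=plane(c,[[332,187],[318,295]],.03);print(p,p.mean(0))
go(.452,.267,.05,.011)
E
```

```text
[[0.45188513 0.31287951 0.03      ]
 [0.45372963 0.22710339 0.03      ]] [0.45280738 0.26999145 0.03      ]
t 2.30 p [0.4497 0.2695 0.1325] yaw 0.149 tilt 0.0001 q1,q6 [0.33 0.18] grip 0.0874 F 0.0 ft [-0.   0.4 -1. ]
  twist 1.38 units; shift now [-0.09  0.06  2.75], after twist [-0.08  0.07  2.75] units
```

Request:
{"name": "play_rows", "arguments": {"steps": [1,-0.08,0.08,0,0.7,1,0,0,0.3,0.64,1,0,0,0.5,0,1,0,0,0.5,0,1,0,0,0.5,0,1,0,0,0.5,0,1,0,0,0.45,0,1,0,0,0,0,1,0,0,0,0,1,0,0,0,0]}}

```text
time: 3.3
position: [0.453, 0.2677, 0.0507]
tool_rot: [0.702, 0.713, 0.001, 0.0]
ft_force: [0.6, 0.5, 0.1]
grip_width: 0.0871
grip_force: 0.0
```

```bash
python3 - <<'E'
from h import *
go(.452,.267,.006,.011)
c=robot.camera("wrist");cv2.imwrite("pics/w2.png",c["image"][:,:,::-1])
E
```

```text
t 3.30 p [0.453  0.2677 0.0507] yaw 0.016 tilt 0.0013 q1,q6 [0.32 0.31] grip 0.0871 F 0.0 ft [0.6 0.5 0.1]
  twist 0.05 units; shift now [-0.02 -0.03  1.49], after twist [-0.02 -0.03  1.49] units
```

View pics/w2.png

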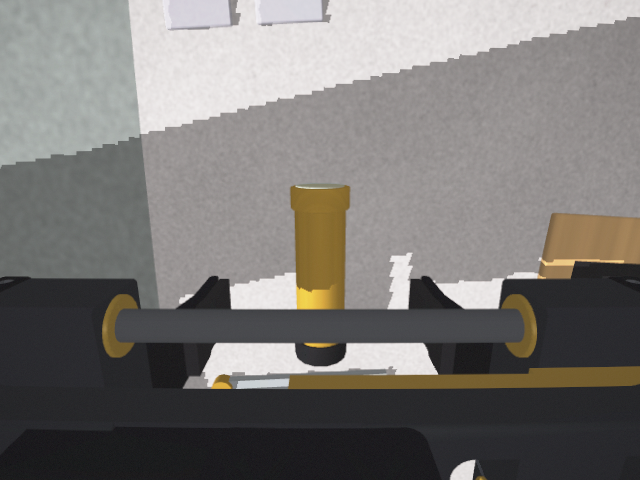

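The scope is straight and centred between the fingers, so I descend and grip.

Request:
{"name": "play_rows", "arguments": {"steps": [1,0,0,0.5,0,1,0,0,0.5,0,1,0,0,0.45,0,1,0,0,0,0,-1,0,0,0,0,-1,0,0,0,0,-1,0,0,0,0,-1,0,0,0,0,-1,0,0,0,0,-1,0,0,0,0], "grip_force": 20}}

```text
time: 4.35
position: [0.4525, 0.2675, 0.0067]
tool_rot: [0.702, 0.712, 0.0, 0.0]
ft_force: [-0.1, 0.6, 0.5]
grip_width: 0.0472
grip_force: 0.0
```

```bash
python3 - <<'E'
from h import *
go(.6265,.072,.08,-.09)
E
```

```text
t 4.35 p [0.4525 0.2675 0.0067] yaw 0.015 tilt 0.0003 q1,q6 [0.32 0.31] grip 0.0472 F 0.0 ft [-0.1  0.6  0.5]
  twist 1.05 units; shift now [-6.6   5.7  -2.44], after twist [-5.97  6.36 -2.44] units
```

Request:
{"name": "play_rows", "arguments": {"steps": [-1,0,0,0,0,-1,0,0,0,0,-1,0,0,0,0,-1,0,0,0,0,-1,0,0,0,0,-1,0,0,-0.3,0,-1,0,0,-0.5,0,-1,0,0,-0.5,0,-1,0,0,-0.5,0,-1,0,0,-0.6,0]}}

```text
time: 5.35
position: [0.4515, 0.2672, 0.0791]
tool_rot: [0.702, 0.712, -0.001, -0.0]
ft_force: [-0.2, 0.1, -2.0]
grip_width: 0.0275
grip_force: 20.0
```

Request:
{"name": "play_rows", "arguments": {"steps": [-1,-0.6,0.64,0,1,-1,-0.6,0.64,0,0,-1,-0.6,0.64,0,0,-1,-0.6,0.64,0,0,-1,-0.6,0.64,0,0,-1,-0.6,0.64,0,0,-1,-0.6,0.64,0,0,-1,-0.6,0.64,0,0,-1,-0.6,0.64,0,0,-1,-0.6,0.64,0,0]}}

```text
time: 6.35
position: [0.63, 0.0729, 0.0786]
tool_rot: [0.737, 0.676, -0.001, -0.001]
ft_force: [-0.1, 0.9, -2.6]
grip_width: 0.0272
grip_force: 20.0
```

```bash
python3 - <<'E'
from h import *
go(.6265,.072,.014,-.09)
c=robot.camera("wrist");cv2.imwrite("pics/w3.png",c["image"][:,:,::-1])
E
```

```text
t 6.35 p [0.63   0.0729 0.0786] yaw -0.085 tilt 0.0017 q1,q6 [-0.06  0.02] grip 0.0272 F 20.0 ft [-0.1  0.9 -2.6]
  twist 0.05 units; shift now [-0.04 -0.11  2.15], after twist [-0.04 -0.11  2.15] units
```

View pics/w3.png

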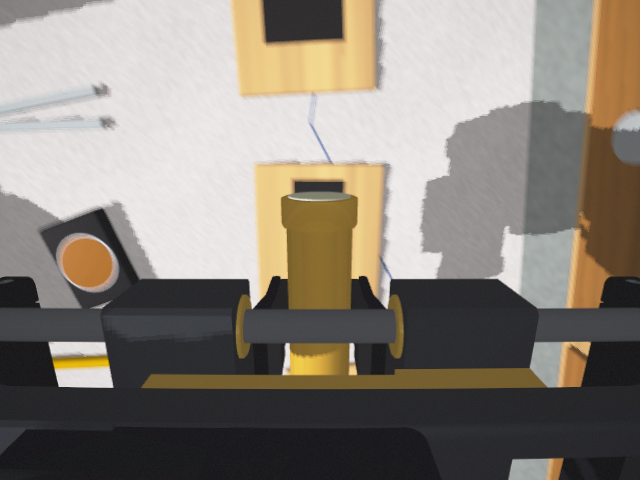

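The scope is held level, and its far collar rim at (319,193) is in line with the plaque bar at (319,185). I'll work out the offset along the tube from the rim.

```bash
python3 - <<'E'
from h import *
o=robot.get_obs();c=robot.camera("wrist");z=.02+o["position"][2]-.0067
print(plane(c,[[319,192]],z+.015)-o["position"],plane(c,[[318,201]],z+.013)-o["position"])
go(.6265,.072,.014,-.09)
E
```

```text
[[0.00356385 0.05439404 0.0283    ]] [[0.00287393 0.0507818  0.0263    ]]
t 6.45 p [0.6333 0.0707 0.079 ] yaw -0.088 tilt 0.0040 q1,q6 [-0.06  0.03] grip 0.0273 F 20.0 ft [ 0.2  0.7 -1.5]
  twist 0.02 units; shift now [ 0.03 -0.24  2.17], after twist [ 0.02 -0.24  2.17] units
```

Request:
{"name": "play_rows", "arguments": {"steps": [-1,0,-0.15,0.3,0,-1,0,0,0.5,0,-1,0,0,0.5,0,-1,0,0,0.3,0,-1,0,0,0,0,-1,0,0,0,0,-1,0,0,0,0,-1,0,0,0,0,-1,0,0,0,0,-1,0,0,0,0]}}

```text
time: 7.45
position: [0.6261, 0.074, 0.031]
tool_rot: [0.737, 0.676, 0.0, 0.0]
ft_force: [-0.3, 0.4, -2.2]
grip_width: 0.0279
grip_force: 20.0
```

```bash
python3 - <<'E'
from h import *
go(.6265,.07,.0135,-.09)
robot.camera("top");go(.6265,.07,.0135,-.09)
E
```

```text
t 7.45 p [0.6261 0.074  0.031 ] yaw -0.085 tilt 0.0007 q1,q6 [-0.06  0.03] grip 0.0279 F 20.0 ft [-0.3  0.4 -2.2]
  twist 0.05 units; shift now [-0.13  0.02  0.58], after twist [-0.13  0.03  0.58] units
t 7.50 p [0.626  0.074  0.0309] yaw -0.085 tilt 0.0006 q1,q6 [-0.06  0.03] grip 0.0276 F 20.0 ft [ 0.5  0.2 -2. ]
  twist 0.05 units; shift now [-0.13  0.03  0.58], after twist [-0.13  0.03  0.58] units
```

Request:
{"name": "play_rows", "arguments": {"steps": [-1,-0.13,0.02,0.2,0,-1,0,0,0.2,0,-1,0,0,0.17,0,-1,0,0,0,0,-1,0,0,0,0,0.1,0,0,0,0,0.1,0,0,0,0,0.1,0,0,0,0,0.1,0,0,0,0,0.1,0,0,0,0]}}

```text
time: 8.5
position: [0.6262, 0.0701, 0.0136]
tool_rot: [0.737, 0.676, 0.0, 0.0]
ft_force: [-0.4, -0.2, 0.3]
grip_width: 0.0474
grip_force: 0.0
```

Request:
{"name": "play_rows", "arguments": {"steps": [0.1,0,0,0,0,0.1,0,0,-0.3,0,0.1,0,0,-0.7,0,1,0,0,-1,0,1,0,0,-1,0,1,0,0,-0.5,0,1,0,0,0,0,1,0,0,0,0,1,0,0,0,0,1,0,0,0,0]}}

```text
time: 9.5
position: [0.625, 0.0701, 0.1167]
tool_rot: [0.737, 0.676, -0.001, -0.001]
ft_force: [0.2, -0.6, -0.7]
grip_width: 0.0863
grip_force: 0.0
```

```bash
python3 - <<'E'
from h import *
go(.470,.081,.06,.24)
c=robot.camera("wrist");cv2.imwrite("pics/w4.png",c["image"][:,:,::-1])
E
```

```text
t 9.50 p [0.625  0.0701 0.1167] yaw -0.085 tilt 0.0033 q1,q6 [-0.07  0.02] grip 0.0863 F 0.0 ft [ 0.2 -0.6 -0.7]
  twist -3.25 units; shift now [-0.08 -5.17  1.91], after twist [ 1.58 -4.93  1.91] units
```

View pics/w4.png

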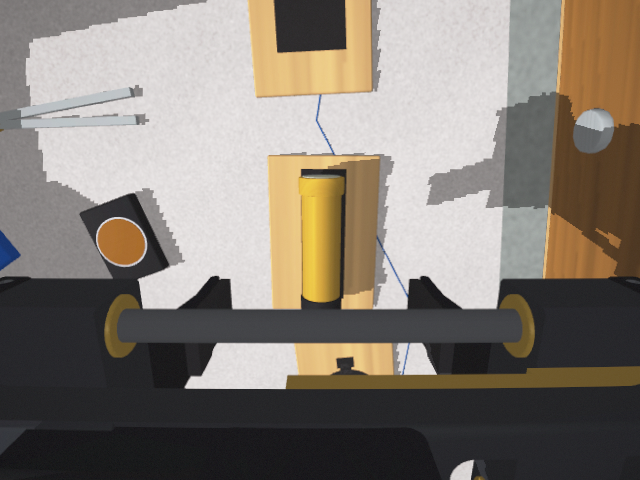

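The scope lies on its bar, with only a small dark margin showing at the far end (322,172). The filter is next.

Request:
{"name": "play_rows", "arguments": {"steps": [1,-0.08,-1,0,0,1,0,-1,0,0,1,0,-1,0,0,1,0,-1,0,0,1,0,-1,0,0,1,0,-0.17,0.3,-1,1,0,0,0.5,-1,1,0,0,0.5,-1,1,0,0,0.5,-0.25,1,0,0,0,0]}}

```text
time: 10.55
position: [0.4699, 0.0809, 0.0626]
tool_rot: [0.617, 0.787, -0.001, -0.002]
ft_force: [-0.6, 0.2, 0.2]
grip_width: 0.0868
grip_force: 0.0
```

```bash
python3 - <<'E'
from h import *
c=robot.camera("top");im=c["image"];hsv=cv2.cvtColor(im,cv2.COLOR_RGB2HSV);g=hsv[...,2]
c=robot.camera("wrist");cv2.imwrite("pics/w5.png",c["image"][:,:,::-1])
go(.470,.081,.004,.24)
E
```

```text
t 10.65 p [0.4711 0.0809 0.0641] yaw 0.239 tilt 0.0014 q1,q6 [-0.06 -0.3 ] grip 0.0870 F 0.0 ft [-0.1  0.1 -0.3]
  twist -0.01 units; shift now [ 0.01 -0.03  2.  ], after twist [ 0.01 -0.03  2.  ] units
```

View pics/w5.png

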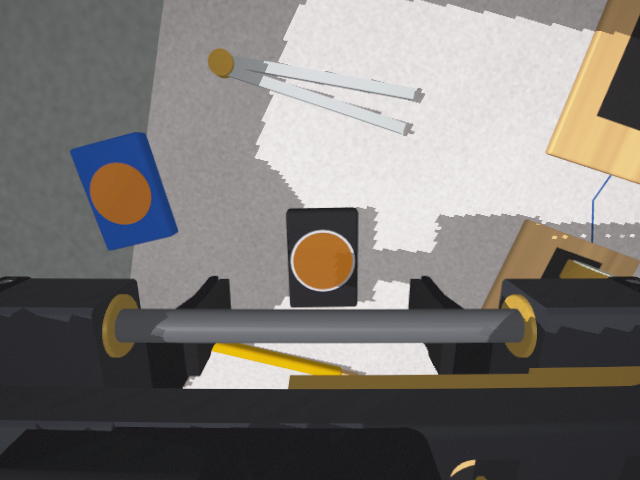

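The black filter is aligned: top corners (287,209), (357,208), (358,305) and (290,306), glass centre (323,261). Next I check it by rays and descend.

```bash
python3 - <<'E'
from h import *
c=robot.camera("wrist")
p=plane(c,[[287,209],[357,208],[358,305],[290,306]],.012);print(rect(p),plane(c,[[323,261]],.012))
x,y=p[:,:2].mean(0)
go(x,y,.004,.24)
E
```

```text
(array([471.7,  84.7]), array([63.5, 44.1], dtype=float32), 0.256) [[0.47188344 0.0832151  0.012     ]]
t 10.70 p [0.4715 0.0809 0.0645] yaw 0.239 tilt 0.0001 q1,q6 [-0.06 -0.3 ] grip 0.0875 F 0.0 ft [ 0.6 -0.3 -0.2]
  twist -0.01 units; shift now [0.12 0.03 2.02], after twist [0.12 0.03 2.02] units
```

Request:
{"name": "play_rows", "arguments": {"steps": [1,0,0,0.5,0,1,0,0,0.5,0,1,0,0,0.5,0,1,0,0,0.3,0,1,0,0,0.12,0,1,0,0,0,0,-1,0,0,0,0,-1,0,0,0,0,-1,0,0,0,0,-1,0,0,0,0], "grip_force": 15}}

```text
time: 11.7
position: [0.4716, 0.0809, 0.0072]
tool_rot: [0.617, 0.787, 0.0, 0.0]
ft_force: [-0.6, -0.6, -0.1]
grip_width: 0.0627
grip_force: 0.0
```

Request:
{"name": "play_rows", "arguments": {"steps": [-1,0,0,0,0,-1,0,0,0,0,-1,0,0,0,0,-1,0,0,0,0,-1,0,0,0,0,-1,0,0,0,0,-1,0,0,0,0,-1,0,0,0,0,-1,0,0,0,0,-1,0,0,0,0]}}

```text
time: 12.7
position: [0.4715, 0.0809, 0.0069]
tool_rot: [0.617, 0.787, 0.0, 0.0]
ft_force: [-0.3, 0.2, 1.5]
grip_width: 0.0439
grip_force: 15.0
```

```bash
python3 - <<'E'
from h import *
go(.6305,.238,.09,-.024)
E
```

```text
t 12.70 p [0.4715 0.0809 0.0069] yaw 0.240 tilt 0.0003 q1,q6 [-0.06 -0.3 ] grip 0.0439 F 15.0 ft [-0.3  0.2  1.5]
  twist 2.64 units; shift now [ 3.83  6.39 -2.77], after twist [ 5.36  5.17 -2.77] units
```

Request:
{"name": "play_rows", "arguments": {"steps": [-1,0,0,-0.4,0,-1,0,0,-0.7,0.64,-1,0,0,-0.7,1,-1,0,0,-0.7,1,-1,0.8,0.8,-0.27,0,-1,0.8,0.8,0,0,-1,0.8,0.8,0,0,-1,0.8,0.8,0,0,-1,0.8,0.8,0,0,-1,0.8,0.8,0,0]}}

```text
time: 13.7
position: [0.619, 0.2224, 0.0905]
tool_rot: [0.715, 0.699, -0.0, -0.0]
ft_force: [0.7, 0.1, -1.6]
grip_width: 0.0437
grip_force: 15.0
```

Request:
{"name": "play_rows", "arguments": {"steps": [-1,0.5,0.37,0,0,-1,0,0,0.3,0,-1,0,0,0.5,0,-1,0,0,0.5,0,-1,0,0,0.5,0,-1,0,0,0,0,-1,0,0,0,0,-1,0,0,0,0,-1,0,0,0,0,-1,0,0,0,0]}}

```text
time: 14.7
position: [0.6308, 0.2362, 0.0368]
tool_rot: [0.716, 0.699, 0.001, 0.0]
ft_force: [0.4, -0.1, -0.4]
grip_width: 0.0436
grip_force: 15.0
```

```bash
python3 - <<'E'
from h import *
go(.6305,.2355,.0138,-.024)
c=robot.camera("wrist");cv2.imwrite("pics/w6.png",c["image"][:,:,::-1])
E
```

```text
t 14.70 p [0.6308 0.2362 0.0368] yaw -0.024 tilt 0.0015 q1,q6 [0.19 0.22] grip 0.0436 F 15.0 ft [ 0.4 -0.1 -0.4]
  twist 0.00 units; shift now [-0.02 -0.01  0.77], after twist [-0.02 -0.01  0.77] units
```

View pics/w6.png

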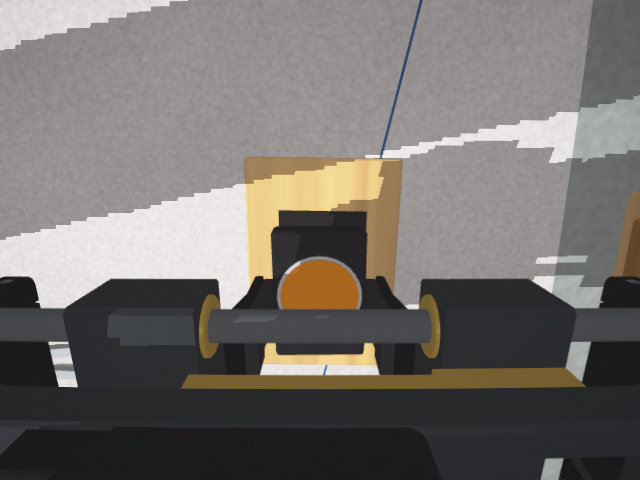

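The filter is held flat over the inlay, whose far edge shows at y≈213. I lower it, release, and raise.

Request:
{"name": "play_rows", "arguments": {"steps": [-1,-0.02,0,0.25,0,-1,0,0,0.25,0,-1,0,0,0.27,0,-1,0,0,0,0,-1,0,0,0,0,0.4,0,0,0,0,0.4,0,0,0,0,0.4,0,0,0,0,0.4,0,0,0,0,0.4,0,0,0,0]}}

```text
time: 15.75
position: [0.6303, 0.2356, 0.0129]
tool_rot: [0.716, 0.699, 0.0, 0.0]
ft_force: [-0.5, -0.2, 0.3]
grip_width: 0.0604
grip_force: 0.0
```

Request:
{"name": "play_rows", "arguments": {"steps": [0.4,0,0,0,0,0.4,0,0,-0.3,0,0.4,0,0,-0.7,0,1,0,0,-1,0,1,0,0,-1,0,1,0,0,-0.5,0,1,0,0,0,0,1,0,0,0,0,1,0,0,0,0,1,0,0,0,0]}}

```text
time: 16.75
position: [0.6291, 0.2352, 0.116]
tool_rot: [0.716, 0.699, -0.001, -0.001]
ft_force: [-0.3, 0.1, 0.0]
grip_width: 0.0867
grip_force: 0.0
```

```bash
python3 - <<'E'
from h import *
go(.466,-.098,.08,-.065)
E
```

```text
t 16.75 p [0.6291 0.2352 0.116 ] yaw -0.024 tilt 0.0034 q1,q6 [0.19 0.22] grip 0.0867 F 0.0 ft [-0.3  0.1  0. ]
  twist 0.41 units; shift now [-11.23  -5.16   1.23], after twist [-11.44  -4.7    1.23] units
```

Request:
{"name": "play_rows", "arguments": {"steps": [1,-1,-0.51,0,0,1,-1,-0.51,0,0,1,-1,-0.51,0,0,1,-1,-0.51,0,0,1,-1,-0.51,0,0,1,-1,-0.51,0,0,1,-1,-0.51,0,0,1,-1,-0.51,0,0,1,-1,-0.51,0,0,1,-1,-0.51,0,0]}}

```text
time: 17.75
position: [0.469, -0.0616, 0.1172]
tool_rot: [0.715, 0.699, -0.0, -0.001]
ft_force: [0.3, 0.1, -0.5]
grip_width: 0.087
grip_force: 0.0
```

Request:
{"name": "play_rows", "arguments": {"steps": [1,-1,0,0,0,1,-0.25,-0.06,0.5,0.4,1,0,0,0.5,0,1,0,0,0.5,0,1,0,0,0,0,1,0,0,0,0,1,0,0,0,0,1,0,0,0,0,1,0,0,0,0,1,0,0,0,0]}}

```text
time: 18.75
position: [0.4676, -0.0982, 0.0733]
tool_rot: [0.729, 0.684, 0.0, 0.0]
ft_force: [-0.6, 0.4, -0.1]
grip_width: 0.0874
grip_force: 0.0
```

```bash
python3 - <<'E'
from h import *
go(.466,-.098,.0055,-.065)
c=robot.camera("wrist");cv2.imwrite("pics/w7.png",c["image"][:,:,::-1])
E
```

```text
t 18.75 p [ 0.4676 -0.0982  0.0733] yaw -0.064 tilt 0.0009 q1,q6 [-0.44 -0.38] grip 0.0874 F 0.0 ft [-0.6  0.4 -0.1]
  twist 0.01 units; shift now [ 0.   -0.06  2.26], after twist [ 0.   -0.06  2.26] units
```

View pics/w7.png

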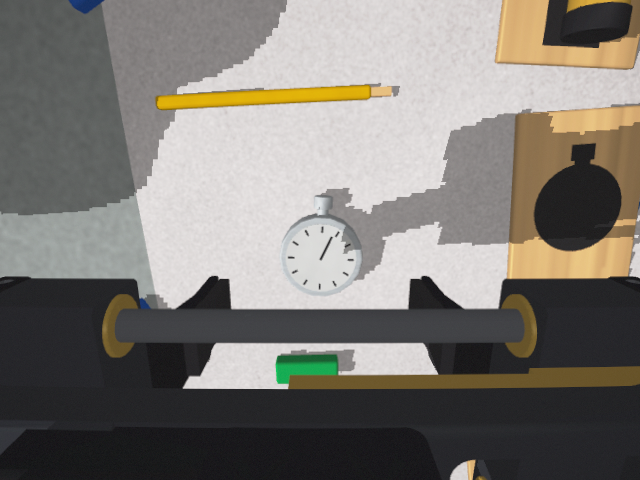

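The watch's dial centre is at (321,256) and its crown tip at (323,197), aligned with the tool. I check by rays.

```bash
python3 - <<'E'
from h import *
c=robot.camera("wrist")
w=plane(c,[[321,256]],.016);k=plane(c,[[323,196]],.010);d=(k-w)[0]
print(w,k,"yaw",np.arctan2(-d[0],d[1]))
go(.466,w[0,1],.006,-.065)
E
```

```text
[[ 0.46786909 -0.09478214  0.016     ]] [[ 0.47149055 -0.05740676  0.01      ]] yaw -0.09659271453866351
t 18.85 p [ 0.4675 -0.0982  0.0731] yaw -0.064 tilt 0.0005 q1,q6 [-0.44 -0.38] grip 0.0871 F 0.0 ft [ 0.1 -1.1  0.6]
  twist 0.01 units; shift now [ 0.11 -0.06  2.24], after twist [ 0.11 -0.06  2.24] units
```

Request:
{"name": "play_rows", "arguments": {"steps": [1,0.05,0,0.4,0.15,1,0,0,0.5,0,1,0,0,0.5,0,1,0,0,0.5,0,1,0,0,0.34,0,1,0,0,0,0,-1,0,0,0,0,-1,0,0,0,0,-1,0,0,0,0,-1,0,0,0,0], "grip_force": 20}}

```text
time: 19.85
position: [0.4678, -0.0968, 0.0062]
tool_rot: [0.734, 0.679, 0.0, 0.001]
ft_force: [-0.3, 0.3, 0.5]
grip_width: 0.0627
grip_force: 0.0
```

Request:
{"name": "play_rows", "arguments": {"steps": [-1,0,0,0,0,-1,0,0,0,0,-1,0,0,0,0,-1,0,0,0,0,-1,0,0,0,0,-1,0,0,0,0,-1,0,0,-0.3,0,-1,0,0,-0.5,0,-1,0,0,-0.5,0,-1,0,0,-0.5,0]}}

```text
time: 20.85
position: [0.4668, -0.0964, 0.0601]
tool_rot: [0.734, 0.679, -0.0, -0.001]
ft_force: [-0.7, -0.0, -1.0]
grip_width: 0.0527
grip_force: 20.0
```

```bash
python3 - <<'E'
from h import *
go(.6365,-.077,.065,.018)
E
```

```text
t 20.85 p [ 0.4668 -0.0964  0.0601] yaw -0.079 tilt 0.0017 q1,q6 [-0.44 -0.36] grip 0.0527 F 20.0 ft [-0.7 -0.  -1. ]
  twist -0.97 units; shift now [ 1.09  5.59 -0.17], after twist [ 0.54  5.67 -0.17] units
```

Request:
{"name": "play_rows", "arguments": {"steps": [-1,0,0,-0.3,-0.97,-1,0.06,0.63,0,0,-1,0.06,0.63,0,0,-1,0.06,0.63,0,0,-1,0.06,0.63,0,0,-1,0.06,0.63,0,0,-1,0.06,0.63,0,0,-1,0.06,0.63,0,0,-1,0.06,0.63,0,0,-1,0.06,0.63,0,0]}}

```text
time: 21.85
position: [0.637, -0.077, 0.0683]
tool_rot: [0.701, 0.713, -0.001, -0.001]
ft_force: [0.4, -0.1, -1.5]
grip_width: 0.0535
grip_force: 20.0
```

Request:
{"name": "play_rows", "arguments": {"steps": [-1,0,0,0.3,0,-1,0,0,0.5,0,-1,0,0,0.3,0,-1,0,0,0,0,-1,0,0,0,0,-1,0,0,0,0,-1,0,0,0,0,-1,0,0,0,0,-1,0,0,0,0,-1,0,0,0,0]}}

```text
time: 22.85
position: [0.6374, -0.0774, 0.0359]
tool_rot: [0.701, 0.713, 0.0, 0.0]
ft_force: [-0.1, 0.2, -1.6]
grip_width: 0.0531
grip_force: 20.0
```

```bash
python3 - <<'E'
from h import *
go(.6365,-.077,.013,.018)
c=robot.camera("wrist");cv2.imwrite("pics/w8.png",c["image"][:,:,::-1])
E
```

```text
t 22.85 p [ 0.6374 -0.0774  0.0359] yaw 0.018 tilt 0.0004 q1,q6 [-0.29 -0.31] grip 0.0531 F 20.0 ft [-0.1  0.2 -1.6]
  twist 0.00 units; shift now [ 0.01 -0.03  0.76], after twist [ 0.01 -0.03  0.76] units
```

View pics/w8.png

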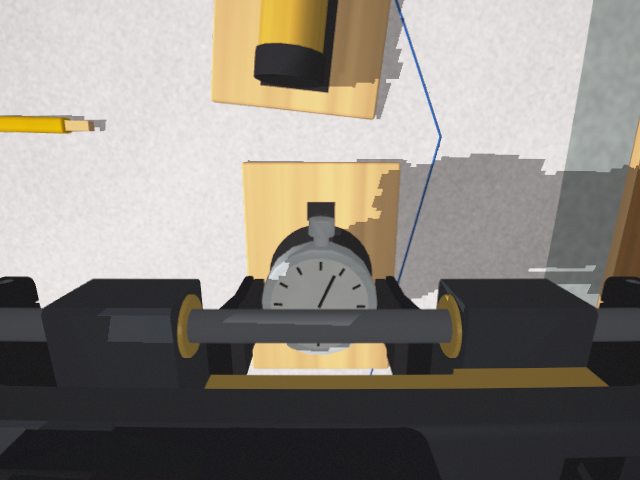

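The watch is held flat and its crown lines up with the tab at (321,210). I lower it and release.

Request:
{"name": "play_rows", "arguments": {"steps": [-1,0,-0.02,0.25,0,-1,0,0,0.25,0,-1,0,0,0.25,0,-1,0,0,0,0,-1,0,0,0,0,0.6,0,0,0,0,0.6,0,0,0,0,0.6,0,0,0,0,0.6,0,0,0,0,0.6,0,0,0,0]}}

```text
time: 23.9
position: [0.6368, -0.0774, 0.0134]
tool_rot: [0.701, 0.713, 0.0, 0.0]
ft_force: [-0.4, -0.5, 0.2]
grip_width: 0.0693
grip_force: 0.0
```

Request:
{"name": "play_rows", "arguments": {"steps": [0.6,0,0,0,0,0.6,0,0,-0.3,0,0.6,0,0,-0.7,0,1,0,0,-1,0,1,0,0,-1,0,1,0,0,-0.5,0,1,0,0,0,0,1,0,0,0,0,1,0,0,0,0,1,0,0,0,0]}}

```text
time: 24.9
position: [0.6355, -0.0771, 0.1164]
tool_rot: [0.701, 0.713, -0.001, -0.001]
ft_force: [-0.5, -0.1, 0.5]
grip_width: 0.0868
grip_force: 0.0
```

```bash
python3 - <<'E'
from h import *
go(.437,-.2585,.08,.018)
E
```

```text
t 24.90 p [ 0.6355 -0.0771  0.1164] yaw 0.018 tilt 0.0033 q1,q6 [-0.3  -0.31] grip 0.0868 F 0.0 ft [-0.5 -0.1  0.5]
  twist -0.00 units; shift now [-5.93 -6.72  1.23], after twist [-5.93 -6.72  1.23] units
```

Request:
{"name": "play_rows", "arguments": {"steps": [1,-0.74,-0.84,0,0,1,-0.74,-0.84,0,0,1,-0.74,-0.84,0,0,1,-0.74,-0.84,0,0,1,-0.74,-0.84,0,0,1,-0.74,-0.84,0,0,1,-0.74,-0.84,0.3,0,1,-0.74,-0.84,0.6,0,1,0,0,0.3,0,1,0,0,0,0]}}

```text
time: 25.9
position: [0.437, -0.2582, 0.0804]
tool_rot: [0.702, 0.713, 0.0, -0.002]
ft_force: [1.1, -0.3, -0.0]
grip_width: 0.0874
grip_force: 0.0
```

```bash
python3 - <<'E'
from h import *
c=robot.camera("top");c=robot.camera("wrist");cv2.imwrite("pics/w9.png",c["image"][:,:,::-1])
go(.437,-.2585,.006,.018)
E
```

```text
t 26.00 p [ 0.4387 -0.2581  0.0818] yaw 0.018 tilt 0.0008 q1,q6 [-0.75 -0.77] grip 0.0870 F 0.0 ft [ 1.1 -0.6 -0.1]
  twist 0.00 units; shift now [-0.01 -0.06  2.53], after twist [-0.01 -0.06  2.53] units
```

View pics/w9.png

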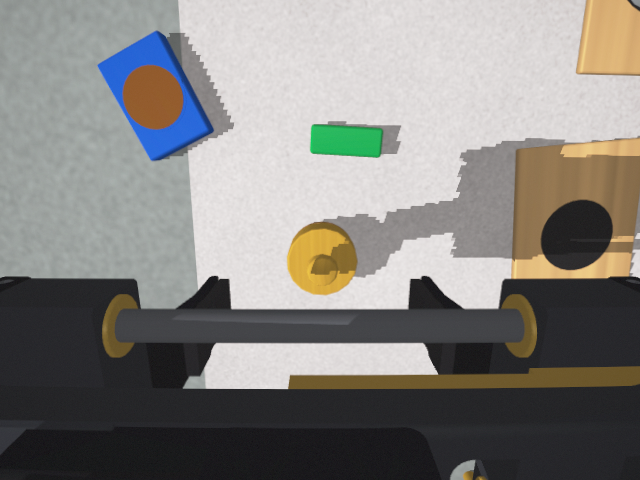

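The weight, drum centre about (322,258), is centred between the fingers. I descend and grip.

Request:
{"name": "play_rows", "arguments": {"steps": [1,0,-0.06,0.4,0,1,0,0,0.5,0,1,0,0,0.5,0,1,0,0,0.5,0,1,0,0,0.5,0,1,0,0,0.08,0,1,0,0,0,0,-1,0,0,0,0,-1,0,0,0,0,-1,0,0,0,0], "grip_force": 30}}

```text
time: 27.0
position: [0.4369, -0.2589, 0.0084]
tool_rot: [0.701, 0.713, 0.0, 0.001]
ft_force: [-0.5, -0.3, 0.4]
grip_width: 0.0704
grip_force: 0.0
```

Request:
{"name": "play_rows", "arguments": {"steps": [-1,0,0,0,0,-1,0,0,0,0,-1,0,0,0,0,-1,0,0,0,0,-1,0,0,0,0,-1,0,0,0,0,-1,0,0,0,0,-1,0,0,-0.3,0,-1,0,0,-0.5,0,-1,0,0,-0.5,0]}}

```text
time: 28.0
position: [0.4352, -0.2576, 0.0469]
tool_rot: [0.701, 0.714, -0.0, -0.002]
ft_force: [0.2, -0.3, -1.7]
grip_width: 0.0452
grip_force: 30.0
```

```bash
python3 - <<'E'
from h import *
go(.613,-.243,.065,.114)
E
```

```text
t 28.00 p [ 0.4352 -0.2576  0.0469] yaw 0.018 tilt 0.0036 q1,q6 [-0.76 -0.77] grip 0.0452 F 30.0 ft [ 0.2 -0.3 -1.7]
  twist -0.96 units; shift now [ 0.38  5.93 -0.62], after twist [-0.19  5.94 -0.62] units
```

Request:
{"name": "play_rows", "arguments": {"steps": [-1,0,0,-0.5,0,-1,0.04,0.4,-0.2,0,-1,0.05,0.7,0,0,-1,0.05,0.7,0,0,-1,0.05,0.7,0,0,-1,0.05,0.7,0,0,-1,0.05,0.7,0,0,-1,0.05,0.7,0,0,-1,0.05,0.7,0,0,-1,0.02,0.6,0,0]}}

```text
time: 29.0
position: [0.6129, -0.2422, 0.0673]
tool_rot: [0.701, 0.714, -0.0, -0.001]
ft_force: [0.0, 0.2, -2.7]
grip_width: 0.0452
grip_force: 30.0
```

Request:
{"name": "play_rows", "arguments": {"steps": [-1,0,0.4,0.2,0,-1,0,0,0.4,0,-1,0,0,0.4,0,-1,0,0,0.2,0,-1,0,0,0,0,-1,0,0,0,0,-1,0,0,0,0,-1,0,0,0,0,-1,0,0,0,0,-1,0,0,0,0]}}

```text
time: 30.0
position: [0.6254, -0.243, 0.0321]
tool_rot: [0.701, 0.713, 0.0, 0.0]
ft_force: [-0.3, -0.7, -2.6]
grip_width: 0.0453
grip_force: 30.0
```

```bash
python3 - <<'E'
from h import *
go(.613,-.243,.0152,.018)
c=robot.camera("wrist");cv2.imwrite("pics/w10.png",c["image"][:,:,::-1])
E
```

```text
t 30.00 p [ 0.6254 -0.243   0.0321] yaw 0.018 tilt 0.0006 q1,q6 [-0.54 -0.55] grip 0.0453 F 30.0 ft [-0.3 -0.7 -2.6]
  twist 0.00 units; shift now [ 0.01 -0.41  0.56], after twist [ 0.01 -0.41  0.56] units
```

View pics/w10.png

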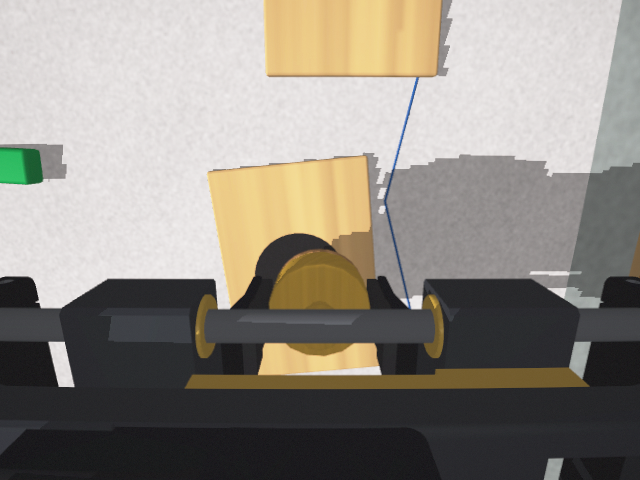

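The weight sits about 12 mm too far in +x: the drum is at column 320 and the inlay centre near 300. I correct that by -0.41 units in tool y, then set it down.

Request:
{"name": "play_rows", "arguments": {"steps": [-1,0,-0.2,0,0,-1,0,-0.21,0,0,-1,0,0,0.2,0,-1,0,0,0.2,0,-1,0,0,0.14,0,-1,0,0,0,0,-1,0,0,0,0,-1,0,0,0,0,0.5,0,0,0,0,0.5,0,0,0,0]}}

```text
time: 31.05
position: [0.6135, -0.2435, 0.0162]
tool_rot: [0.701, 0.713, 0.0, 0.001]
ft_force: [0.1, 0.3, -0.8]
grip_width: 0.0547
grip_force: 0.0
```

Request:
{"name": "play_rows", "arguments": {"steps": [0.5,0,0,0,0,0.5,0,0,0,0,0.5,0,0,0,0,0.5,0,0,-0.3,0,0.5,0,0,-0.7,0,1,0,0,-1,0,1,0,0,-1,0,1,0,0,-1,0,1,0,0,0,0,1,0,0,0,0]}}

```text
time: 32.05
position: [0.6132, -0.2434, 0.1369]
tool_rot: [0.701, 0.713, 0.0, 0.001]
ft_force: [-0.3, -0.6, -0.7]
grip_width: 0.0861
grip_force: 0.0
```

Request:
{"name": "play_rows", "arguments": {"steps": [1,0,-1,-0.5,0,1,0,-1,-0.5,0,1,0,-1,0,0,1,0,-1,0,0,1,0,-1,0,0,1,0,-1,0,0,1,0,0,0,0,1,0,0,0,0,1,0,0,0,0,1,0,0,0,0]}}

```text
time: 33.05
position: [0.434, -0.2466, 0.1653]
tool_rot: [0.7, 0.714, 0.0, 0.0]
ft_force: [-0.1, 0.3, 0.0]
grip_width: 0.0869
grip_force: 0.0
```

```bash
python3 - <<'E'
from h import *
go(.5,-.243,.15,0)
c=robot.camera("top");im=c["image"];cv2.imwrite("pics/t2f.png",im[:,:,::-1])
cv2.imwrite("pics/t2.png",cv2.resize(im[125:215,165:500],None,fx=2.38,fy=2.38,interpolation=cv2.INTER_NEAREST)[:,:,::-1])
E
```

```text
t 33.05 p [ 0.434  -0.2466  0.1653] yaw 0.019 tilt 0.0005 q1,q6 [-0.74 -0.76] grip 0.0869 F 0.0 ft [-0.1  0.3  0. ]
  twist 0.19 units; shift now [0.08 2.2  0.51], after twist [0.12 2.2  0.51] units
```

View pics/t2.png

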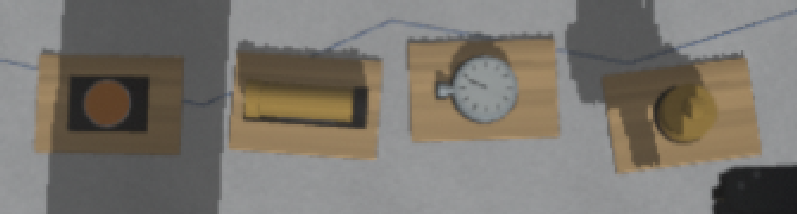

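The crop shows all four on their plaques: filter glass (107,103), scope (245–367, ~104), watch (485,90) with its crown over the tab, and weight (687,113). I check the offsets numerically.

```bash
python3 - <<'E'
from h import *
c=robot.camera("top");f=lambda *p:np.array(p)/2.38+[165,125]
for n,p,z,t in [("filter",(107.5,103.5),.018,(630.5,238)),("watch",(485.5,90.5),.022,(636.5,-77)),("weight",(687,113.5),.03,(613,-243))]:
    q=plane(c,[f(*p)],z)[0]*1000;print(n,(q[:2]-t).round(1))
hsv=cv2.cvtColor(c["image"],cv2.COLOR_RGB2HSV)
# scope: brass+eyepiece ends
s=plane(c,[f(245,101),f(367,107)],.026);d=s[0]-s[1];print("scope",(s.mean(0)[:2]*1000-[626.5,72]).round(1),np.linalg.norm(d),np.arctan2(-d[0],d[1]))
print(robot.get_obs()["ft_force"])
E
```

```text
filter [-2.9 -2.7]
watch [-5.1 -1.9]
weight [-5.  0.]
scope [-4.5 -2.7] 0.10068569199689896 -0.06978809136620351
[ 0.51185795 -0.07382215 -0.15167391]
```

```bash
python3 -c "
from rig import robot
print(robot.hand_in())"
```

```text
the job is handed in; nothing more can be done
None
```

I handed the job in at about 33 s: the stopwatch, chart weight, amber filter and telescope each lie released on their own plaque, measured within about 6 mm of centre (limit 12 mm), but the hand-in returned no verdict.

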